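Set up the photo stand: reflector lid to 60 degrees, tins in a row

ROBOT

A 6-joint arm with a two-finger parallel gripper is mounted at the origin on a cart in front of the work surface, level with it; the furniture and walls round the work are solid. World frame = base frame: x ahead of the robot, y to its left, z up, the work surface at z = 0. Lengths are in m, angles in rad, forces in N, time in s.
With the tool pointing down it reaches from about 0.3 to 0.775 m from the base axis. Payload 14.6 kg.
Tool frame: the origin (TCP) lies between the finger pads; the fingertips stand 8 mm ahead of it and the grasp point (between the pads) lies 11 mm behind it; x points along the fingers, y is the direction in which the jaws open and shut, and the axes are right-handed (so a half turn about x gives the same grasp; the last joint's range is limited). The gripper opens to 94 mm and grips with 3 to 60 N. Pads are 16 mm wide; open, the fingers measure 119 mm over their backs; the gripper's body (75 mm by 177 mm) begins 78 mm behind the grasp point.
Start: joints at [-1.353, 0.3, 1.521, -0, 1.321, -0.067], TCP at [0.155, -0.528, 0.213] pointing down, gripper open.
Joint ranges: [-3.03, 3.03], [-0.79, 2.21], [0.23, 2.52], [-1.04, 4.18], [0, 3.07], [-2.55, 2.55]. Speed limits (rad/s): [2.22, 2.22, 2.57, 3.14, 3.14, 3.14].

INTERFACE

Orientations are given as [roll, pitch, yaw] about the fixed x, y, z axes, in that order (R = Rz(yaw) Ry(pitch) Rx(roll)).
In Python, from station import ctrl gives the robot as it stands.
- The arm moves only by the shell command python3 -m creep 'ROWS' [FORCE]. ROWS is a JSON object of lists of equal length, an entry for each row: "hand": the closure, from -1 (fully open) to 1 (shut); "slide": the shift along the tool's x, y, z in m, a list of three; "spin": the turn about the tool's x in degrees. A call has 1 to 12 rows; each row is the pose to reach, as a shift and turn from the pose commanded when the call began, along the tool's axes at that moment; what a row does not reach only later rows make up. A row lasts 1/12 s, in which the tool goes at most 41.7 mm and 7.16 degrees, less where a joint would pass 70% of its speed; a pose out of reach is approached as far as the arm can. A call with a gripper value outside its range is refused whole. The fingers move at their own pace and stop on an object; FORCE is the grip in N (left out, the last holds). Time passes only in rows, so rows that repeat a pose let the fingers close. It gives the time, the measured TCP pose, the force and the opening at its end, in the units of the state.
- ctrl.get_obs(): the state, without advancing time (a new reading comes with each control period).
- ctrl.camera(name): name is "scene" or "top" or "wrist"; returns the picture (480x640x3 uint8, red, green, blue); there is no depth.
- ctrl.calibration(name): a dict with "K" (3x3 intrinsics, pixels), "R" (3x3) and "t" (3): a world point X has camera coordinates R X + t. Camera axes: x right, y down, z forward; pixel columns grow to the right and rows downward; lengths in m; the calibration is good to about 2 mm. A picture is of the moment at which its call begins: read the wrist's pose just before it. calibration takes no time and is no camera call; for the wrist camera it gives the pose at the moment of the call.
- ctrl.hand_in(): hands the job in, once; it reports no verdict.
The state is a dict: "time_s": time; "qpos": joint angles; "joint_vel": joint speeds; "tau": joint torques, N m; "ee_pos": TCP position; "eef_rot": TCP orientation; "force": force on the tool from outside, world axes, zero at the start; "moment": the same for the moment, N m; "grip_width": finger opening in m.
Only numpy, scipy, OpenCV 4.12 (cv2) and the standard library are available. Lean on these libraries where they do the work, as an engineer would, in place of code of your own. Each camera call takes 0.05 s, during which the arm holds its last target.

TASK

Raise the stiff-hinged reflector lid of the photo stand, which has a knob at its front edge, to 60 degrees from flat and leave it standing there. Then square up the two stray parts tins, one on each side of the middle tin that already stands against the stand's front rail, so that all three stand with a short end flush against the rail, parallel, with even gaps of about 30 mm between them. Leave the scale, the screwdriver and the folding loupe where they are.

Things in the scene. Friction and masses are not known exactly. Their poses are not given: they have to be found in the camera images.
- stand: low photo stand, fixed to the table, yaw varies. Origin on the table at the middle of the front face of its aluminium rail; x points from the robot's side back towards the hinge, y to the left along the rail, z up. Rail 300 mm long in y, 16 mm thick in x, 32 mm high; its front face is the plane x = 0. Behind the rail a grey housing 180 mm wide, 40 mm high, reaches to x = 151 mm.
- reflector (a joint): angle of the reflector lid in rad: 0 lies flat on the housing, grows as the front of the lid rises, up to 1.9; 60 degrees is 1.047. It starts ajar, at 0.1 to 0.55. Hinge axis along the stand's y. The hinge is stiff (0.6 N m friction, about 4 to 5 N at the knob) and holds the lid wherever it is left.
- hinge (a point): point on the lid's hinge axis in its middle, 140 mm behind the rail's front face and 48 mm above the table (fixed to the stand).
- knob (a point): centre of the black roller-shaped knob at the middle of the lid's front edge: a cylinder 22 mm in diameter and 34 mm long, lying along the hinge axis (the stand's y) with flat ends that can be pinched; it is fixed to the lid, 165 mm from the hinge axis (4 mm above the hinge when flat), on a 10 mm thick stalk that leaves 29 mm between knob and the lid panel (panel 120 x 176 x 8 mm). The point's axes turn with the lid.
- tin_left_center (a point): closed flat metal parts tin, 94 mm long (its own y), 64 mm wide (its own x), 27 mm high, 0.12 kg, loose on the table; all three tins are alike. The point is the tin's centre, half-way up (13 mm above the table), z up. This one stands out of line in front of the rail, left of the middle tin.
- tin_middle_center (a point): closed flat metal parts tin, 94 mm long (its own y), 64 mm wide (its own x), 27 mm high, 0.12 kg, loose on the table; all three tins are alike. The point is the tin's centre, half-way up (13 mm above the table), z up. This one already stands with its short end against the rail (within 2 mm), near the rail's middle, its y nearly parallel to the stand's x, under the knob.
- tin_right_center (a point): closed flat metal parts tin, 94 mm long (its own y), 64 mm wide (its own x), 27 mm high, 0.12 kg, loose on the table; all three tins are alike. The point is the tin's centre, half-way up (13 mm above the table), z up. This one stands out of line in front of the rail, right of the middle tin.
- scale: flat black pocket scale, 121 x 72 x 19 mm, loose on the table to the right of the tins, not to be moved; origin under its centre.
- screwdriver: screwdriver with a ribbed handle, 161 mm long, 21 mm thick, lying on the table at the front left, not to be moved; origin under its centre.
- loupe: folding magnifier with a flat swivel cover, 42 x 62 x 17 mm, lying on the table at the front right, not to be moved; origin under its centre.

How it is judged:
On the way:
1. the reflector lid stands at 60 degrees, give or take 6 (value of joint reflector between 0.942 and 1.152 rad), for 0.3 s.
At the end, for the whole second after the job is handed in: Lid at rest 60 +/- 6 degrees from flat. All tins flat on the table, a short end at the rail (centre at most 54 mm from its face, i.e. up to 7 mm gap), square within 0.10 rad; left and right tin centres 82 to 106 mm from the middle one (gaps 18 to 42 mm), one on each side (all of step 1 and velocity of joint reflector between -0.03 and 0.03 rad/s and x of each of tin_left_center, tin_middle_center, tin_right_center in the frame of stand above -0.054 m and angle between the y axis of each of tin_left_center, tin_middle_center, tin_right_center and the x axis of stand, either way round below 0.1 rad and angle between each of tin_left_center, tin_middle_center, tin_right_center's own z axis and vertical below 0.05 rad and height (world z) of each of tin_left_center, tin_middle_center, tin_right_center below 0.02 m and horizontal distance between tin_left_center and tin_middle_center between 0.082 and 0.106 m and horizontal distance between tin_right_center and tin_middle_center between 0.082 and 0.106 m and horizontal distance between tin_right_center and tin_left_center above 0.16 m); the robot touches nothing.
It fails at once if the pocket scale is moved by more than 25 mm (distance of scale from where it was at the start of the episode above 0.025 m).
It fails at once if the screwdriver is moved by more than 25 mm (distance of screwdriver from where it was at the start of the episode above 0.025 m).
It fails at once if the folding loupe is moved by more than 25 mm (distance of loupe from where it was at the start of the episode above 0.025 m).
It also fails if it takes over 54 s, if anything falls off the work surface, if the arm or the gripper's body presses on something with over 40 N, if the wrist force passes 120 N, or if a joint passes its speed limit or range.

## Working session

There is one attempt and no reset: what is moved stays moved. The work goes in short steps, Python scripts to look and compute and a shell command to move; the robot and the scene stay as the last step left them, time stands still between calls to the robot, and variables do not carry over. Pictures are saved under pics/ and viewed, and the job is handed in when it is done.

```bash
ls; mkdir -p pics; python3 - <<'E'
from station import ctrl
import cv2
print(ctrl.get_obs())
for n in ["scene","top"]:
    im=ctrl.camera(n); cv2.imwrite(f"pics/{n}0.png",im[:,:,::-1]); c=ctrl.calibration(n); print(n,c)
E
```

```text
pics
{'time_s': 0.0, 'qpos': array([-1.35259146e+00,  3.00486639e-01,  1.52159562e+00,  8.45771307e-07,
        1.32070384e+00, -6.65883961e-02]), 'joint_vel': array([ 0.00071866,  0.00044117, -0.0001175 ,  0.00149658, -0.00022026,
       -0.00029831]), 'tau': array([-3.10653217e-03, -5.31805515e+01, -3.52734268e+01,  7.07559125e-02,
        2.44337891e-02, -6.88666114e-05]), 'ee_pos': array([ 0.15447436, -0.52758942,  0.21287165]), 'eef_rot': array([-1.63807115,  1.56960288,  1.78831456]), 'force': array([0.92097583, 1.01104971, 0.34034684]), 'moment': array([-0.01955215, -0.0715839 ,  0.01627204]), 'grip_width': 0.09387781562518951}
scene {'K': array([[549.68754668,   0.        , 320.69632282],
       [  0.        , 549.68754668, 233.24821334],
       [  0.        ,   0.        ,   1.        ]]), 'R': array([[-5.94891400e-01, -8.03805839e-01,  6.29022958e-04],
       [-5.80693648e-01,  4.29226183e-01, -6.91780147e-01],
       [ 5.55786928e-01, -4.11899330e-01, -7.22107910e-01]]), 't': array([0.41268839, 0.34806668, 1.12945946])}
top {'K': array([[521.66495598,   0.        , 323.93320995],
       [  0.        , 521.66495598, 242.46985196],
       [  0.        ,   0.        ,   1.        ]]), 'R': array([[ 0.0277373 , -0.99956547, -0.00997517],
       [-0.99642302, -0.02685048, -0.08012622],
       [ 0.07982357,  0.01216197, -0.99673481]]), 't': array([0.11220941, 0.60221292, 1.09787834])}
```

View pics/scene0.png

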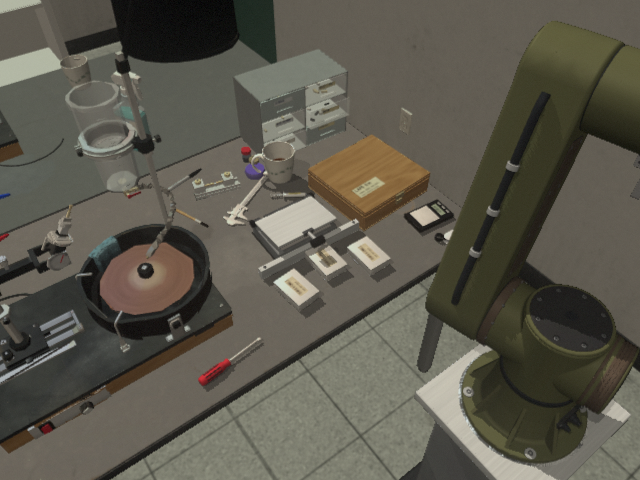

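View pics/top0.png

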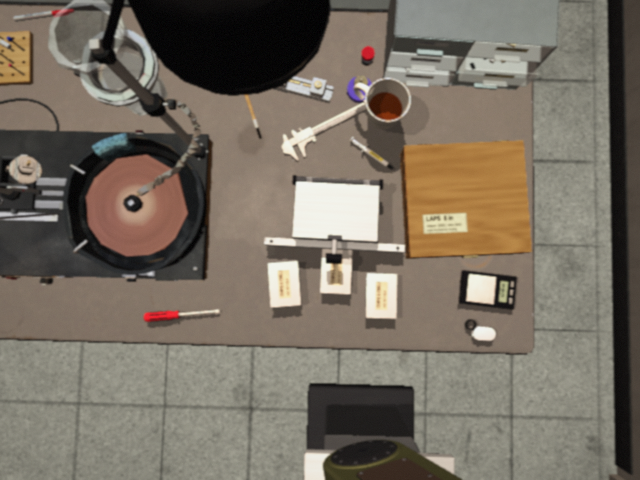

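The top view shows the rail from (265,241) to (404,248) and the knob at about (334,258). The tins are at about (285,285), (336,271) and (381,296), the scale is at (488,290), the loupe at (482,332) and the screwdriver at (180,315). I'll zoom in and measure.

```bash
python3 - <<'E'
import cv2
a=cv2.imread("pics/top0.png")[165:335,250:420]; cv2.imwrite("pics/topz.png",cv2.resize(a,None,fx=3.5,fy=3.5,interpolation=cv2.INTER_CUBIC))
a=cv2.imread("pics/scene0.png")[180:320,230:410]; cv2.imwrite("pics/scz.png",cv2.resize(a,None,fx=4,fy=4,interpolation=cv2.INTER_CUBIC))
E
```

```text
(no output)
```

View pics/topz.png

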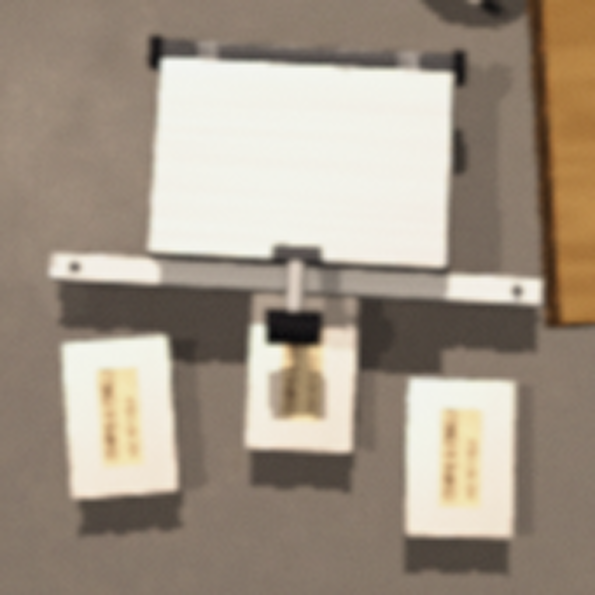

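View pics/scz.png

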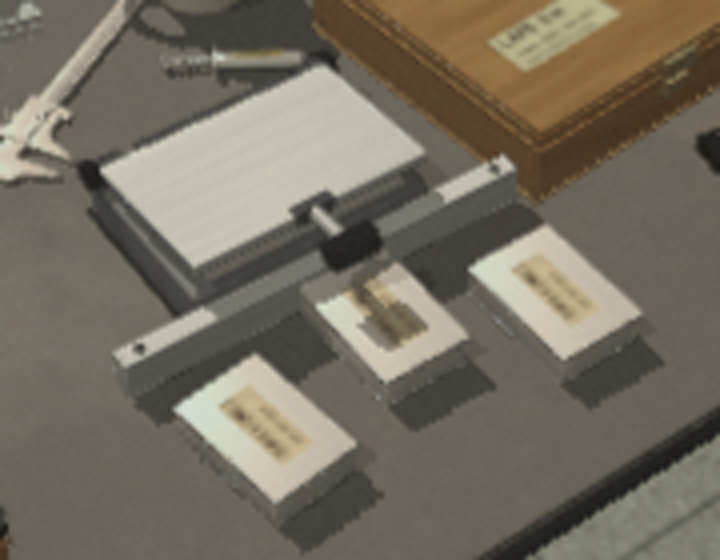

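```bash
cat > h.py <<'E'
from station import ctrl
import numpy as np, cv2
def ray(c,uv):
    d=np.linalg.inv(c['K'])@np.array([uv[0],uv[1],1.]); return -c['R'].T@c['t'], c['R'].T@d
def onz(c,uv,z):
    o,d=ray(c,uv); return o+d*(z-o[2])/d[2]
def tri(ca,ua,cb,ub):
    (o1,d1),(o2,d2)=ray(ca,ua),ray(cb,ub); d1=d1/np.linalg.norm(d1); d2=d2/np.linalg.norm(d2)
    s=np.linalg.lstsq(np.c_[d1,-d2],o2-o1,rcond=None)[0]; p,q=o1+d1*s[0],o2+d2*s[1]
    return (p+q)/2,np.linalg.norm(p-q)
def proj(c,X):
    p=c['K']@(c['R']@np.asarray(X)+c['t']); return p[:2]/p[2]
E
python3 - <<'E'
from h import *
np.set_printoptions(precision=4,suppress=True)
c=ctrl.calibration("top"); s=ctrl.calibration("scene")
tz=lambda u,v:((u+.5)/3.5-.5+250,(v+.5)/3.5-.5+165)
sz=lambda u,v:((u+.5)/4-.5+230,(v+.5)/4-.5+180)
P={k:onz(c,tz(*v),.032) for k,v in dict(bl=(50,254),fl=(50,279),br=(543,279),fr=(541,304)).items()}
print(P)
L,R=P['fl'],P['fr']; print('len',np.linalg.norm(L-R)); yv=(L-R)[:2]; yv/=np.linalg.norm(yv); xv=np.array([yv[1],-yv[0]])
O=((L+R)/2)[:2]; yaw=np.arctan2(xv[1],xv[0]); print('O',O,'yaw',yaw)
k,e=tri(c,tz(294,327),s,sz(352,243)); print('knob',k,e)
rel=k[:2]-O; xs,ys=rel@xv,rel@yv; print('knob stand',xs,ys,'ang',np.arctan2(k[2]-.048,.14-xs)-np.arctan2(.004,.165),np.hypot(k[2]-.048,.14-xs))
im=cv2.imread("pics/top0.png"); hsv=cv2.cvtColor(im,cv2.COLOR_BGR2HSV)
for (n,x0,x1,y0,y1) in [('l',262,304,258,312),('m',315,358,259,300),('r',362,402,268,325)]:
    m=np.zeros(im.shape[:2],np.uint8); m[y0:y1,x0:x1]=(im[y0:y1,x0:x1].min(2)>135)*255
    m=cv2.morphologyEx(m,cv2.MORPH_CLOSE,np.ones((9,9)))
    ct=max(cv2.findContours(m,0,2)[0],key=cv2.contourArea)
    b=cv2.boxPoints(cv2.minAreaRect(ct)); w=np.array([onz(c,p,.027)[:2] for p in b])
    ce=w.mean(0); e1,e2=w[1]-w[0],w[2]-w[1]
    l=e1 if np.linalg.norm(e1)>np.linalg.norm(e2) else e2
    if l[0]<0:l=-l
    a=np.arctan2(l[1],l[0]); r=ce-O
    print(n,b.round(1).tolist(),'ctr',ce,'size',np.linalg.norm(e1),np.linalg.norm(e2),'yaw',a,'rel',a-yaw,'stand',r@xv,r@yv)
E
```

```text
{'bl': array([0.6062, 0.2574, 0.032 ]), 'fl': array([0.5908, 0.2568, 0.032 ]), 'br': array([ 0.5989, -0.0441,  0.032 ]), 'fr': array([ 0.5836, -0.0431,  0.032 ])}
len 0.2999520385834874
O [0.5872 0.1069] yaw -0.023957827374683223
knob [0.5632 0.1067 0.0714] 0.0011557187082808329
knob stand -0.024041868631381393 -0.0006860244861258719 ang 0.11753115167055983 0.16570427700077003
l [[266.1000061035156, 261.8999938964844], [297.5, 259.70001220703125], [300.79998779296875, 304.8999938964844], [269.3999938964844, 307.20001220703125]] ctr [0.5088 0.2126] size 0.06751860298561055 0.09666765998254864 yaw 0.10307945703568216 rel 0.12703728441036538 stand -0.08090274555910147 0.10384251130797871
m [[319.0, 259.0], [351.0, 259.0], [351.0, 293.0], [319.0, 293.0]] ctr [0.5276 0.103 ] size 0.06852276132227605 0.0724661717787104 yaw 0.02358661363927853 rel 0.047544441013961755 stand -0.059484619562462 -0.005291632516039421
r [[364.1000061035156, 317.20001220703125], [365.5, 271.79998779296875], [397.29998779296875, 272.79998779296875], [396.0, 318.20001220703125]] ctr [0.4901 0.0047] size 0.09628416568939217 0.06801932908859687 yaw -0.008935552213571214 rel 0.015022275161112009 stand -0.09468775173660322 -0.10444132951484877
```

```bash
cat >> h.py <<'E'
from scipy.spatial.transform import Rotation as Ro
O=np.array([.5872,.1069]); YAW=-.024
def w(xs,ys):
    return O+np.array([[np.cos(YAW),-np.sin(YAW)],[np.sin(YAW),np.cos(YAW)]])@[xs,ys]
def go(xs,ys,z,yaw=0,world=False):
    "slide/spin to stand-frame xs,ys, TCP height z, jaw axis at stand y + yaw"
    o=ctrl.get_obs(); R=Ro.from_euler('xyz',o['eef_rot']).as_matrix()
    T=np.r_[w(xs,ys),z]; sl=R.T@(T-o['ee_pos'])
    a=YAW+yaw; j=R.T@np.array([-np.sin(a),np.cos(a),0]); sp=np.degrees(np.arctan2(j[2],j[1])); sp=(sp+90)%180-90
    r=o['ee_pos'][:2]-O; c_,s_=np.cos(YAW),np.sin(YAW)
    print('t',o['time_s'],'stand',(r@[c_,s_]).round(4),(r@[-s_,c_]).round(4),'z',o['ee_pos'][2].round(4),'slide',sl.round(4),'spin',sp.round(2),'grip',round(o['grip_width'],4),'F',o['force'].round(1),'q6',o['qpos'][5].round(2))
    return R
E
python3 -c "
from h import *
print(go(-.024,-.0007,.15).round(3))"
```

```text
t 0.1 stand -0.4174 -0.6447 z 0.2129 slide [ 0.0635 -0.4939 -0.5705] spin 17.7 grip 0.0939 F [-0.3  0.1  0.1] q6 -0.07
[[-0.     0.281 -0.96 ]
 [ 0.001 -0.96  -0.281]
 [-1.    -0.001 -0.   ]]
```

```bash
python3 -m creep '{"hand":[-1,-1,-1,-1,-1,-1,-1,-1,-1,-1,-1,-1],"slide":[[0,-0.494,-0.570],[0,-0.494,-0.570],[0,-0.494,-0.570],[0,-0.494,-0.570],[0,-0.494,-0.570],[0,-0.494,-0.570],[0,-0.494,-0.570],[0,-0.494,-0.570],[0,-0.494,-0.570],[0,-0.494,-0.570],[0,-0.494,-0.570],[0,-0.494,-0.570]],"spin":[0,0,6,12,17.7,17.7,17.7,17.7,17.7,17.7,17.7,17.7]}' 40; python3 -c "
from h import *
go(-.024,-.0007,.15)"
```

```text
time_s: 1.1
ee_pos: [0.4257, -0.1053, 0.2135]
eef_rot: [2.822, 1.571, -0.344]
force: [0.3, -0.6, 0.7]
grip_width: 0.0939
t 1.1 stand -0.1563 -0.216 z 0.2135 slide [ 0.0635 -0.2153 -0.1323] spin -0.01 grip 0.0939 F [ 0.3 -0.6  0.7] q6 1.27
```

```bash
python3 -m creep '{"hand":[-1,-1,-1,-1,-1,-1,-1,-1,-1],"slide":[[0.06,-0.215,-0.132],[0.06,-0.215,-0.132],[0.06,-0.215,-0.132],[0.06,-0.215,-0.132],[0.06,-0.215,-0.132],[0.06,-0.215,-0.132],[0.06,-0.215,-0.132],[0.06,-0.215,-0.132],[0.06,-0.215,-0.132]],"spin":[0,0,0,0,0,0,0,0,0]}'; python3 - <<'E'
from h import *
go(-.024,-.0007,.062)
k=ctrl.calibration('wrist'); im=ctrl.camera('wrist'); cv2.imwrite('pics/w1.png',im[:,:,::-1]); print(k)
E
```

```text
time_s: 1.85
ee_pos: [0.5618, 0.1041, 0.1531]
eef_rot: [0.3, 1.57, -2.865]
force: [-0.2, -0.4, 0.1]
grip_width: 0.0938
t 1.85 stand -0.0253 -0.0035 z 0.1531 slide [ 0.0911 -0.0028 -0.0014] spin 0.03 grip 0.0938 F [-0.2 -0.4  0.1] q6 1.71
{'K': array([[371.94168489,   0.        , 320.11402199],
       [  0.        , 371.94168489, 249.1179687 ],
       [  0.        ,   0.        ,   1.        ]]), 'R': array([[-0.0244261 , -0.99970053,  0.001491  ],
       [-0.96824976,  0.02402876,  0.24882728],
       [-0.24878859,  0.00463422, -0.96854673]]), 't': array([0.11765959, 0.52873176, 0.46967767])}
```

View pics/w1.png

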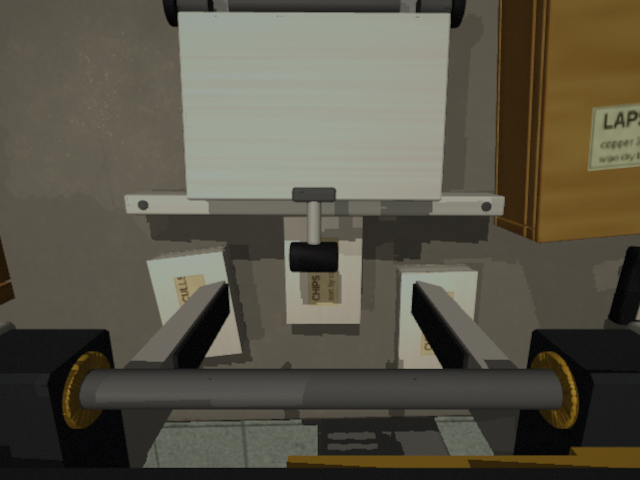

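The wrist view shows the knob at (314,257), the middle tin's front corners at (287,323) and (361,324), and the fingers straddling the knob. I'll cross-check the positions from this view.

```bash
python3 - <<'E'
from h import *
K=np.array([[371.94,0,320.11],[0,371.94,249.12],[0,0,1]])
R=np.array([[-0.0244261,-0.99970053,0.001491],[-0.96824976,0.02402876,0.24882728],[-0.24878859,0.00463422,-0.96854673]]);t=np.array([0.11765959,0.52873176,0.46967767])
c=dict(K=K,R=R,t=t)
def st(uv,z):
    p=onz(c,uv,z)[:2]-O; return (p@[np.cos(YAW),np.sin(YAW)]).round(4),(p@[-np.sin(YAW),np.cos(YAW)]).round(4)
print('knob',st((314,257),.0714), tri(c,(314,257),ctrl.calibration('top'),(333.6,258.1)))
for n,u,z in [('mf l',(287,323),.027),('mf r',(361,324),.027),('rail fl',(126,213),.032),('rail fr',(503,214),.032),('left tin bl',(150,260),.027),('left br',(223,248),.027),('left fr',(241,353),.027),('r bl',(399,268),.027),('r br',(476,267),.027)]: print(n,st(u,z))
E
```

```text
knob (np.float64(-0.0258), np.float64(0.0009)) (array([0.56318527, 0.10778458, 0.07797875]), np.float64(0.0008986946965487173))
mf l (np.float64(-0.0976), np.float64(0.0252))
mf r (np.float64(-0.0986), np.float64(-0.0389))
rail fl (np.float64(-0.0007), np.float64(0.1494))
rail fr (np.float64(-0.0017), np.float64(-0.1479))
left tin bl (np.float64(-0.0407), np.float64(0.1373))
left br (np.float64(-0.0305), np.float64(0.0762))
left fr (np.float64(-0.1264), np.float64(0.0666))
r bl (np.float64(-0.0478), np.float64(-0.0692))
r br (np.float64(-0.047), np.float64(-0.1333))
```

```bash
python3 -m creep '{"hand":[-1,-1,-1,0.4,0.6,0.8,1,1,1,1],"slide":[[0.03,-0.004,-0.001],[0.06,-0.004,-0.001],[0.089,-0.004,-0.001],[0.089,-0.004,-0.001],[0.089,-0.004,-0.001],[0.089,-0.004,-0.001],[0.089,-0.004,-0.001],[0.089,-0.004,-0.001],[0.089,-0.004,-0.001],[0.089,-0.004,-0.001]],"spin":[0,0,0,0,0,0,0,0,0,0]}' 40; python3 - <<'E'
from h import *
print(go(-.024,-.0007,.062).round(3))
im=ctrl.camera('wrist'); cv2.imwrite('pics/w2.png',im[:,:,::-1])
E
```

```text
time_s: 2.73
ee_pos: [0.5636, 0.1084, 0.0652]
eef_rot: [-2.986, 1.57, 0.131]
force: [-0.3, 0.3, 0.3]
grip_width: 0.0511
t 2.7333 stand -0.0236 0.0009 z 0.0652 slide [0.0032 0.0016 0.0004] spin -0.01 grip 0.0511 F [-0.3  0.3  0.3] q6 1.72
[[ 0.001 -0.024 -1.   ]
 [ 0.    -1.     0.024]
 [-1.    -0.    -0.001]]
```

View pics/w2.png

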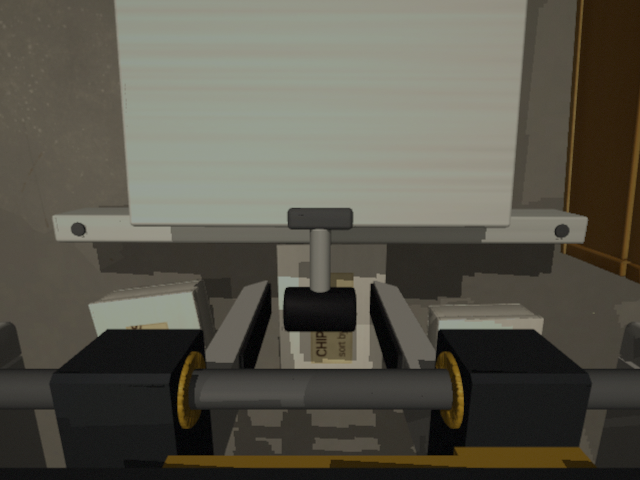

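The knob at (320,308) is centred between the fingers, which are still closing, so I'll continue.

```bash
python3 -m creep '{"hand":[1,1,1,1,1,1],"slide":[[0.001,0,0],[0.001,0,0],[0.001,0,0],[0.001,0,0],[0.001,0,0],[0.001,0,0]],"spin":[0,0,0,0,0,0]}' 40; python3 - <<'E'
from h import *
go(-.024,-.0007,.062)
im=ctrl.camera('wrist'); cv2.imwrite('pics/w3.png',im[:,:,::-1])
r=.165
for a in np.linspace(.12,1.06,10):
    print(a.round(2),(.14-r*np.cos(a+.024)).round(4),(.048+r*np.sin(a+.024)).round(4))
E
```

```text
time_s: 3.28
ee_pos: [0.5634, 0.1086, 0.0634]
eef_rot: [-1.303, 1.57, 1.814]
force: [-0.3, 4.3, -1.3]
grip_width: 0.0337
t 3.2833 stand -0.0239 0.0011 z 0.0634 slide [0.0014 0.0018 0.0001] spin -0.0 grip 0.0337 F [-0.3  4.3 -1.3] q6 1.72
0.12 -0.0233 0.0717
0.22 -0.0199 0.0886
0.33 -0.0148 0.105
0.43 -0.008 0.1209
0.54 0.0004 0.1359
0.64 0.0103 0.15
0.75 0.0216 0.1629
0.85 0.0342 0.1747
0.96 0.048 0.185
1.06 0.0628 0.1938
```

View pics/w3.png

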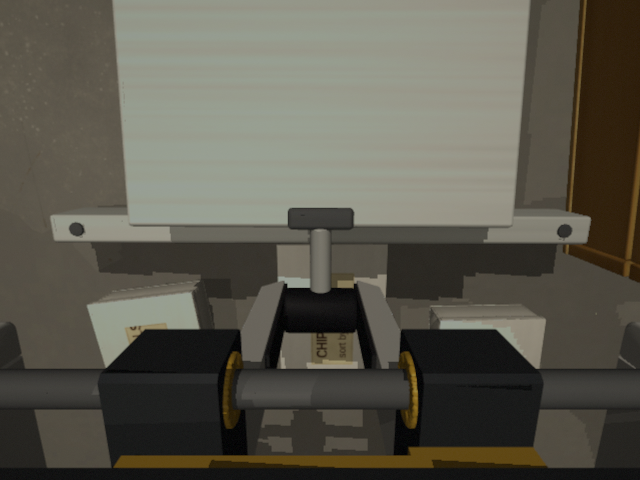

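```bash
python3 -m creep '{"hand":[1,1,1,1,1,1,1,1,1],"slide":[[-0.0085,0,-0.0014],[-0.017,0,-0.0034],[-0.025,0,-0.006],[-0.033,0,-0.0085],[-0.041,0,-0.0118],[-0.049,0,-0.0153],[-0.057,0,-0.0194],[-0.064,0,-0.0237],[-0.064,0,-0.0237]],"spin":[0,0,0,0,0,0,0,0,0]}' 50; python3 - <<'E'
from h import *
go(-.024,-.0007,.062)
im=ctrl.camera('wrist'); cv2.imwrite('pics/w4.png',im[:,:,::-1])
E
```

```text
time_s: 4.08
ee_pos: [0.5873, 0.1079, 0.1279]
eef_rot: [-0.463, 1.57, 2.654]
force: [-1.4, 4.3, 0.7]
grip_width: 0.0331
t 4.0833 stand 0.0001 0.001 z 0.1279 slide [0.0659 0.0017 0.024 ] spin -0.01 grip 0.0331 F [-1.4  4.3  0.7] q6 1.72
```

View pics/w4.png

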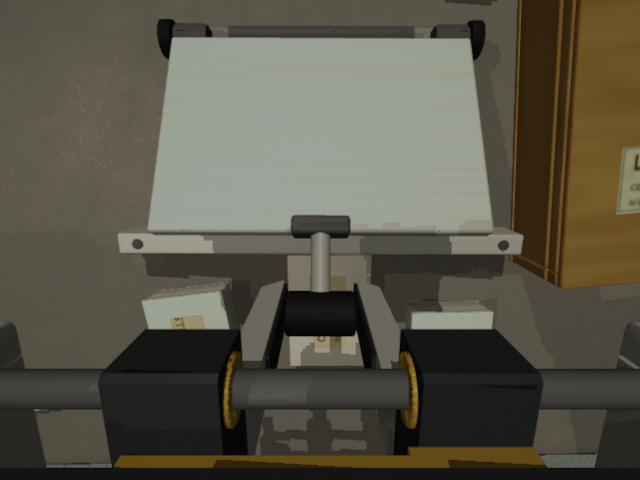

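The knob sits in the jaws at (320,312) and the lid follows. I'll continue the arc to about 60°.

```bash
python3 -m creep '{"hand":[1,1,1,1,1,1,1,1,1,1,1],"slide":[[-0.0073,0,-0.0048],[-0.0141,0,-0.0099],[-0.0208,0,-0.0154],[-0.027,0,-0.0212],[-0.0332,0,-0.0273],[-0.0388,0,-0.0338],[-0.0442,0,-0.0405],[-0.0491,0,-0.0476],[-0.0535,0,-0.0545],[-0.0571,0,-0.061],[-0.0571,0,-0.061]],"spin":[0,0,0,0,0,0,0,0,0,0,0]}' 50; python3 - <<'E'
from h import *
go(-.024,-.0007,.062)
for n in ['wrist','scene']:
    im=ctrl.camera(n); cv2.imwrite(f'pics/{n}5.png',im[:,:,::-1])
a=cv2.imread("pics/scene5.png")[130:320,210:430]; cv2.imwrite("pics/scz5.png",cv2.resize(a,None,fx=3,fy=3,interpolation=cv2.INTER_CUBIC))
E
```

```text
time_s: 5.05
ee_pos: [0.6482, 0.1063, 0.184]
eef_rot: [0.072, 1.569, -3.094]
force: [1.7, 3.8, -2.5]
grip_width: 0.0336
t 5.05 stand 0.061 0.0008 z 0.184 slide [0.1222 0.0015 0.0848] spin -0.01 grip 0.0336 F [ 1.7  3.8 -2.5] q6 1.7
```

View pics/wrist5.png

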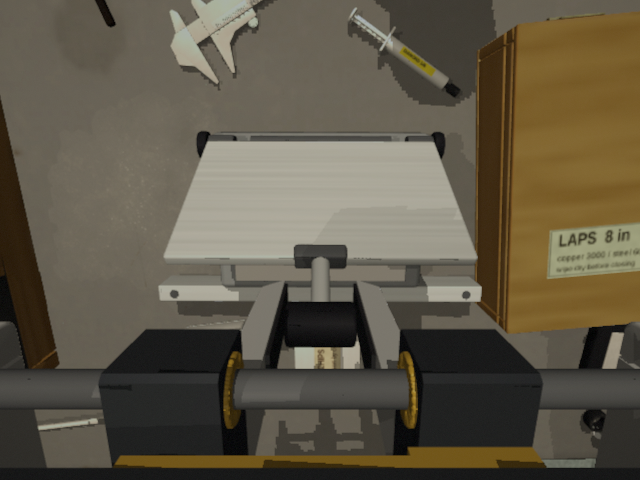

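View pics/scz5.png

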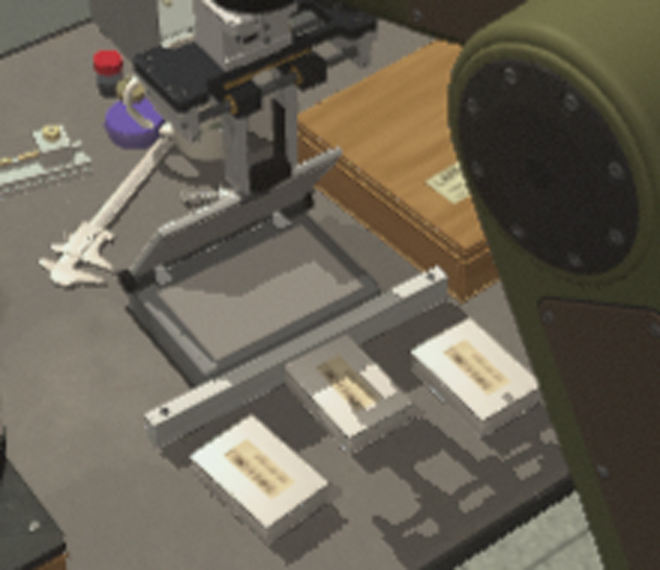

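```bash
cat >> h.py <<'E'
def lid(c,uv,r,off):
    "ray vs circle radius r about hinge; returns angle(s), minus offset angle"
    o,d=ray(c,uv); x=np.array([np.cos(YAW),np.sin(YAW)])
    ox,dx=(o[:2]-O)@x-.14,d[:2]@x; oz,dz=o[2]-.048,d[2]
    for s in np.roots([dx*dx+dz*dz,2*(ox*dx+oz*dz),ox*ox+oz*oz-r*r]):
        if np.isreal(s): print('  ang',np.arctan2(oz+s.real*dz,-(ox+s.real*dx))-off)
E
python3 - <<'E'
from h import *
c=ctrl.calibration('wrist')
print('knob');lid(c,(321,324),.165,.024)
print('panel top edge');lid(c,(320,259),.125,.03)
print('bottom');lid(c,(320,264),.125,-.03)
E
```

```text
knob
  ang -0.11658287417784549
  ang 0.9659820099541342
panel top edge
  ang -0.48795572077614446
  ang 0.9811289929503844
bottom
  ang -0.3665287195321222
  ang 1.006557736914421
```

The estimate is 0.97–1.0 rad, a little short of 1.047, so I'll push slightly further.

```bash
python3 -m creep '{"hand":[1,1,1,1],"slide":[[-0.002,0,-0.004],[-0.004,0,-0.009],[-0.004,0,-0.009],[-0.004,0,-0.009]],"spin":[0,0,0,0]}' 50; python3 - <<'E'
from h import *
c=ctrl.calibration('wrist')
im=ctrl.camera('wrist'); cv2.imwrite('pics/w6.png',im[:,:,::-1])
np.save('c6.npy',c,allow_pickle=True)
go(0,0,.1)
E
```

```text
time_s: 5.48
ee_pos: [0.657, 0.106, 0.1885]
eef_rot: [0.775, 1.571, -2.391]
force: [-0.7, 3.4, -4.3]
grip_width: 0.0334
t 5.5333 stand 0.0698 0.0008 z 0.1884 slide [0.0884 0.0008 0.0698] spin -0.01 grip 0.0338 F [-0.9  3.  -4.7] q6 1.7
```

View pics/w6.png

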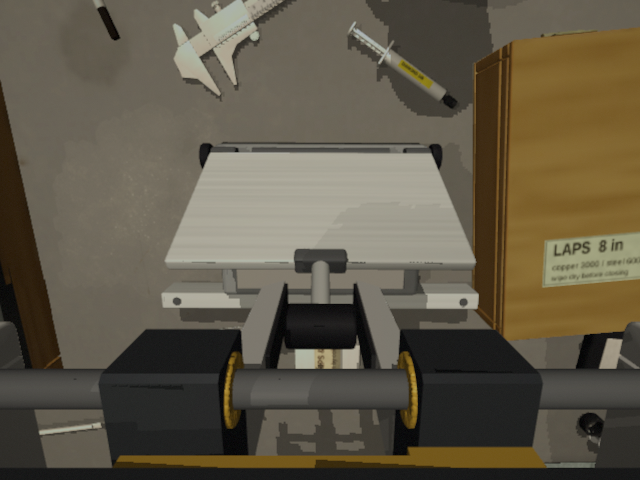

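```bash
python3 - <<'E'
from h import *
c=np.load('c6.npy',allow_pickle=True).item()
print('knob');lid(c,(321,326),.165,.024)
print('panel top edge');lid(c,(320,263),.125,.03)
print('bottom');lid(c,(320,269),.125,-.03)
E
```

```text
knob
  ang -0.16306149513945645
  ang 1.023674808795416
panel top edge
  ang -0.5244538517149909
  ang 1.0400032897734466
bottom
  ang -0.39249044148670864
  ang 1.060235951173299
```

The lid is at about 1.04 rad. I'll open, rise clear and verify.

```bash
python3 -m creep '{"hand":[-1,-1,-1,-1,-1,-1,-1,-1,-1,-1],"slide":[[0,0,0],[0,0,0],[0,0,0],[0,0,0],[0,0,0],[-0.03,0,0],[-0.06,0,0.02],[-0.06,0,0.06],[-0.06,0,0.1],[-0.06,0,0.11]],"spin":[0,0,0,0,0,0,0,0,0,0]}'; python3 - <<'E'
from h import *
go(-.081,.104,.15,.127)
np.save('c7.npy',ctrl.calibration('wrist'),allow_pickle=True)
for n in ['wrist','top']:
    im=ctrl.camera(n); cv2.imwrite(f'pics/{n}7.png',im[:,:,::-1])
a=cv2.imread("pics/top7.png")[165:335,250:420]; cv2.imwrite("pics/topz7.png",cv2.resize(a,None,fx=3.5,fy=3.5,interpolation=cv2.INTER_CUBIC))
E
```

```text
time_s: 6.37
ee_pos: [0.543, 0.1088, 0.2488]
eef_rot: [0.169, 1.57, -2.996]
force: [1.3, 0.4, 0.1]
grip_width: 0.0936
t 6.3667 stand -0.0442 0.0009 z 0.2488 slide [ 0.0988 -0.1032  0.0366] spin -7.25 grip 0.0936 F [1.3 0.4 0.1] q6 1.73
```

View pics/wrist7.png

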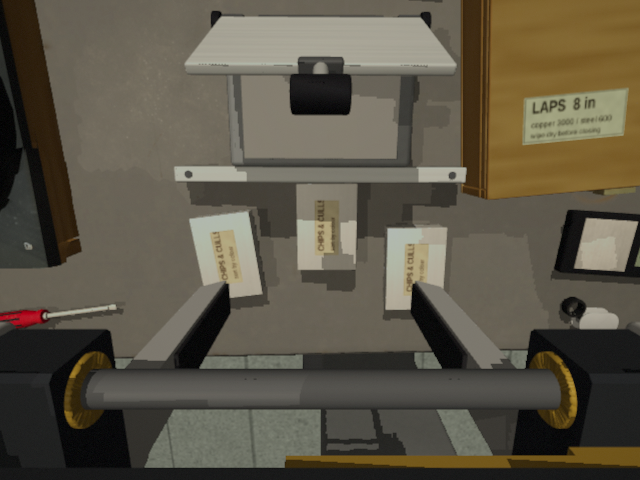

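View pics/topz7.png

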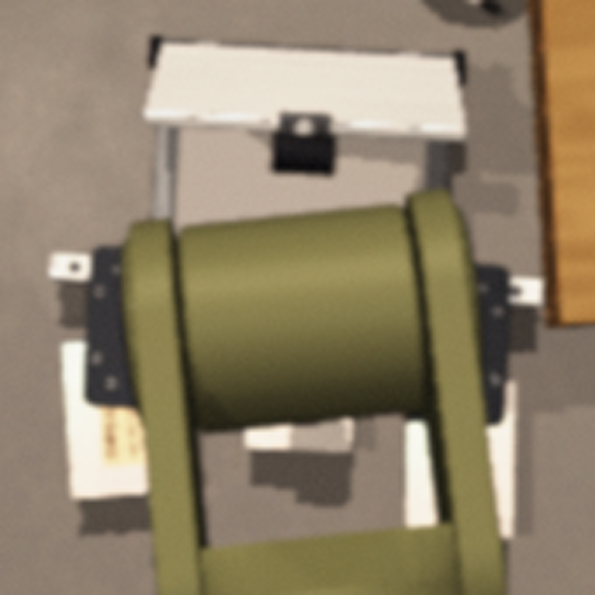

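Wrist view: the knob is at (320,94) and the lid edge at rows 66–73. The tins' corners are visible, with the left tin at (191,219) to (261,294), the middle at (297,184) to (355,269) and the right at (386,227) to (446,309).

```bash
cat >> h.py <<'E'
def st(c,uv,z):
    p=onz(c,uv,z)[:2]-O; return np.array([p@[np.cos(YAW),np.sin(YAW)],p@[-np.sin(YAW),np.cos(YAW)]]).round(4)
E
python3 - <<'E'
from h import *
c=np.load('c7.npy',allow_pickle=True).item()
print('knob');lid(c,(320.5,94),.165,.024)
print('edge');lid(c,(320,66.5),.125,.03);lid(c,(320,73.5),.125,-.03)
t=ctrl.calibration('top'); tz=lambda u,v:((u+.5)/3.5-.5+250,(v+.5)/3.5-.5+165)
print('top knob');lid(t,tz(303,152),.165,.024)
print('rail',st(c,(175,180.5),.032),st(c,(465,181),.032))
for n,q in dict(l=[(191,218.5),(249,210.5),(261.5,294),(204,300)],m=[(297,184),(357,184),(355,269),(297,270)],r=[(386,227),(447,227),(446,309.5),(385,310.5)]).items():
    W=np.array([st(c,p,.027) for p in q]); print(n,W.tolist(),W.mean(0).round(4),np.linalg.norm(W[0]-W[1]).round(3),np.linalg.norm(W[2]-W[1]).round(3))
    d=(W[0]+W[1]-W[2]-W[3]); print(np.arctan2(d[1],d[0]).round(3))
E
```

```text
knob
  ang -1.3664969377049598
  ang 1.0304018973824511
edge
  ang -1.5104718146332454
  ang 1.0397897315429805
  ang -1.385458566732876
  ang 1.0653306271588086
top knob
  ang -1.3967230206920678
  ang 1.0556474920584855
rail [-0.001   0.1494] [-0.0017 -0.148 ]
l [[-0.0412, 0.1382], [-0.0327, 0.076], [-0.1269, 0.0665], [-0.1341, 0.1316]] [-0.0837  0.1031] 0.063 0.095
0.086
m [[-0.005, 0.0247], [-0.005, -0.0377], [-0.0977, -0.0377], [-0.0988, 0.0262]] [-0.0516 -0.0061] 0.062 0.093
-0.008
r [[-0.0506, -0.0699], [-0.0506, -0.1353], [-0.1459, -0.1422], [-0.147, -0.073]] [-0.0985 -0.1051] 0.065 0.096
0.052
```

The lid reads 1.03–1.06 rad after release, which is fine. Left tin next.

```bash
python3 -c "
from h import *
go(-.095,.102,.07,.115)"
```

```text
t 6.4667 stand -0.0414 0.001 z 0.2497 slide [ 0.1796 -0.1011  0.0539] spin -6.57 grip 0.0937 F [ 0.4  1.3 -0.4] q6 1.73
```

```bash
python3 -m creep '{"hand":[-1,-1,-1,-1,-1,-1,-1],"slide":[[0,-0.04,0.02],[0.03,-0.08,0.04],[0.07,-0.101,0.054],[0.11,-0.101,0.054],[0.15,-0.101,0.054],[0.18,-0.101,0.054],[0.18,-0.101,0.054]],"spin":[0,-3,-6.6,-6.6,-6.6,-6.6,-6.6]}' 15; python3 - <<'E'
from h import *
np.save('c8.npy',ctrl.calibration('wrist'),allow_pickle=True)
go(-.095,.102,.012,.115)
im=ctrl.camera('wrist'); cv2.imwrite(f'pics/w8.png',im[:,:,::-1])
E
```

```text
time_s: 7.05
ee_pos: [0.4927, 0.2101, 0.0615]
eef_rot: [0.248, 1.56, -2.802]
force: [-0.5, -0.5, -1.5]
grip_width: 0.0939
t 7.05 stand -0.0969 0.1009 z 0.0615 slide [ 0.0495 -0.001  -0.0025] spin 0.02 grip 0.0939 F [-0.5 -0.5 -1.5] q6 1.81
```

View pics/w8.png

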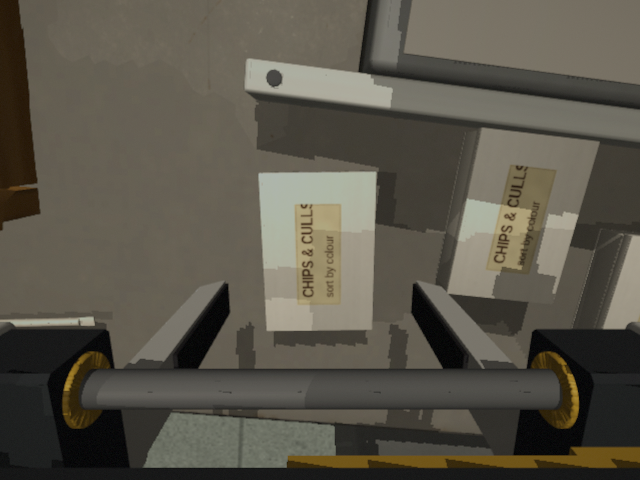

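The tin at (318,250) is aligned and centred between the fingers, and the middle tin, starting at column 450, is clear of them. I'll descend and grip.

```bash
python3 -m creep '{"hand":[-1,-1,-1,-1],"slide":[[0.02,0,0],[0.04,0,0],[0.048,0,0],[0.048,0,0]],"spin":[0,0,0,0]}' 15; python3 -c "
from h import *
go(-.06,.089,.012,0)"
```

```text
time_s: 7.43
ee_pos: [0.4963, 0.2109, 0.0211]
eef_rot: [2.518, 1.571, -0.533]
force: [0.1, 0.3, -0.9]
grip_width: 0.0938
t 7.4333 stand -0.0934 0.1018 z 0.0211 slide [ 0.0091  0.0166 -0.0317] spin 6.57 grip 0.0938 F [ 0.1  0.3 -0.9] q6 1.81
```

```bash
python3 -m creep '{"hand":[-1,0,1,1,1,1,1,1,1,1,1,1],"slide":[[0.009,0,0],[0.009,0,0],[0.009,0,0],[0.009,0,0],[0.009,0,0],[0.009,0,0],[0.009,0,0],[0.009,0,0],[0.009,0,0],[0.009,0,0],[0.009,0,0],[0.009,0,0]],"spin":[0,0,0,0,0,0,0,0,0,0,0,0]}' 15; python3 -c "
from h import *
print(go(-.06,.089,.012,0))"
```

```text
time_s: 8.43
ee_pos: [0.4958, 0.2111, 0.012]
eef_rot: [-2.86, 1.57, 0.373]
force: [-1.3, -0.8, 5.4]
grip_width: 0.0646
t 8.4333 stand -0.0939 0.102 z 0.012 slide [ 0.      0.0168 -0.0322] spin 6.59 grip 0.0646 F [-1.3 -0.8  5.4] q6 1.81
[[ 6.26673521e-04  9.09375424e-02 -9.95856401e-01]
 [ 2.45171014e-04 -9.95856580e-01 -9.09374045e-02]
 [-9.99999774e-01 -1.87167060e-04 -6.46372199e-04]]
```

```bash
python3 -m creep '{"hand":[1,1,1,1,1,1,1,1,1,1],"slide":[[0,0.006,-0.005],[0,0.012,-0.012],[0,0.017,-0.018],[0,0.017,-0.023],[0,0.017,-0.026],[0,0.017,-0.028],[0,0.017,-0.030],[0,0.017,-0.032],[0,0.017,-0.032],[0,0.017,-0.032]],"spin":[2,4,6.6,6.6,6.6,6.6,6.6,6.6,6.6,6.6]}' 15; python3 - <<'E'
from h import *
np.save('c9.npy',ctrl.calibration('wrist'),allow_pickle=True)
go(-.06,.089,.012,0)
im=ctrl.camera('wrist'); cv2.imwrite(f'pics/w9.png',im[:,:,::-1])
E
```

```text
time_s: 9.27
ee_pos: [0.5288, 0.1971, 0.012]
eef_rot: [-0.019, 1.57, 3.098]
force: [-4.4, -0.5, 7.6]
grip_width: 0.0646
t 9.2667 stand -0.0606 0.0887 z 0.012 slide [ 0.     -0.0003 -0.0006] spin -0.0 grip 0.0646 F [-4.4 -0.5  7.6] q6 1.89
```

View pics/w9.png

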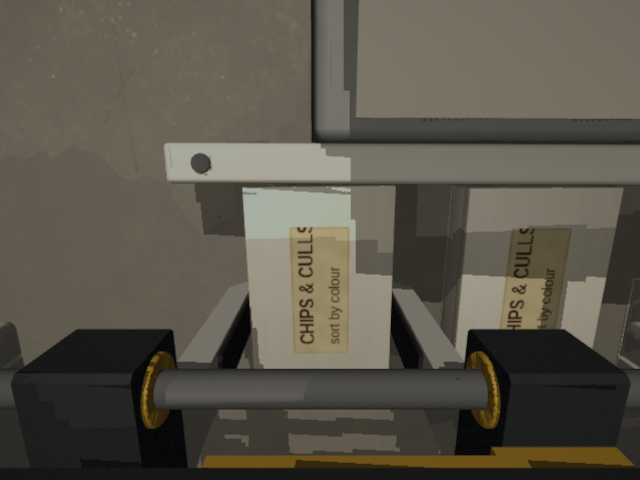

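The tin's back edge at row 187 is level with the middle tin's, so it is at the rail. A small extra push, then release partly and rise.

```bash
python3 -m creep '{"hand":[1,1,1,-0.6,-0.6,-0.6,-0.6,-0.6,-0.6,-0.6,-0.6],"slide":[[0,0,-0.001],[0,0,-0.002],[0,0,-0.002],[0,0,-0.001],[0,0,0],[0,0,0],[-0.02,0,0],[-0.05,0,0],[-0.09,0,0.01],[-0.13,0,0.03],[-0.13,0,0.03]],"spin":[0,0,0,0,0,0,0,0,0,0,0]}' 15; python3 - <<'E'
from h import *
np.save('c10.npy',ctrl.calibration('wrist'),allow_pickle=True)
go(-.109,-.105,.07,.03)
im=ctrl.camera('wrist'); cv2.imwrite(f'pics/w10.png',im[:,:,::-1])
E
```

```text
time_s: 10.23
ee_pos: [0.4996, 0.1985, 0.1481]
eef_rot: [-2.794, 1.562, 0.324]
force: [0.7, 0.2, 0.4]
grip_width: 0.0754
t 10.2333 stand -0.0897 0.0895 z 0.1481 slide [0.0773 0.1947 0.0199] spin -1.71 grip 0.0754 F [0.7 0.2 0.4] q6 1.9
```

View pics/w10.png

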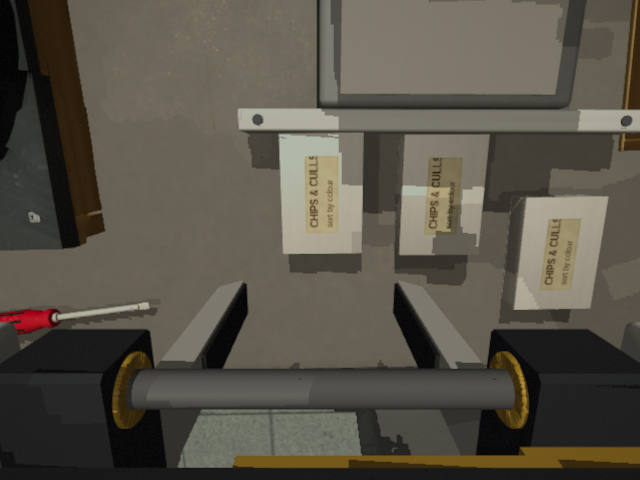

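The left tin at about (320,193) is square at the rail, the middle is at (443,195), and the right tin is at about (558,253), yawed slightly.

```bash
python3 - <<'E'
from h import *
a=cv2.imread('pics/w10.png')[110:320,270:620]; cv2.imwrite('pics/w10z.png',cv2.resize(a,None,fx=2.2,fy=2.2,interpolation=cv2.INTER_CUBIC))
E
```

```text
(no output)
```

View pics/w10z.png

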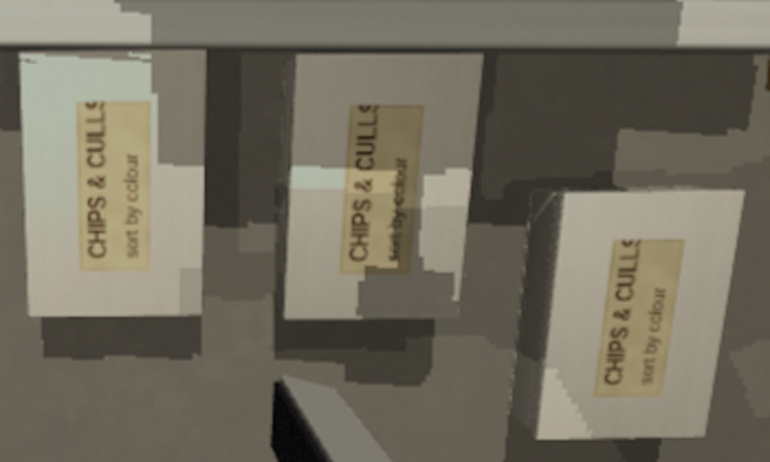

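```bash
cat >> h.py <<'E'
def tin(c,q,z=.027):
    W=np.array([st(c,p,z) for p in q]); d=(W[0]+W[1]-W[2]-W[3]); print('ctr',W.mean(0).round(4),'size',np.linalg.norm(W[0]-W[1]).round(3),np.linalg.norm(W[2]-W[1]).round(3),'yaw',np.arctan2(d[1],d[0]).round(3),'frontx',W[2:,0])
E
python3 - <<'E'
from h import *
c=np.load('c10.npy',allow_pickle=True).item()
f=lambda u,v:((u+.5)/2.2-.5+270,(v+.5)/2.2-.5+110)
tin(c,[f(20,52),f(207,50),f(201,315),f(30,317)])
tin(c,[f(296,54),f(483,54),f(457,318),f(284,319)])
tin(c,[f(562,190),f(744,190),f(707,437),f(537,439)])
print(st(c,f(0,47),.032),st(c,f(770,48),.032))
E
```

```text
ctr [-0.0505  0.0885] size 0.064 0.093 yaw 0.009 frontx [-0.0968 -0.0975]
ctr [-0.0515 -0.0056] size 0.064 0.093 yaw 0.006 frontx [-0.098  -0.0983]
ctr [-0.0982 -0.1039] size 0.064 0.094 yaw 0.032 frontx [-0.145  -0.1458]
[-0.0028  0.1269] [-0.0033 -0.1307]
```

```bash
python3 -c "
from h import *
go(-.108,-.1045,.04,.03)"
```

```text
t 10.2833 stand -0.0897 0.0893 z 0.1456 slide [0.1051 0.194  0.019 ] spin -1.7 grip 0.0752 F [-0.4  0.6  0. ] q6 1.9
```

```bash
python3 -m creep '{"hand":[-1,-1,-1,-1,-1,-1,-1,-1,-1,-1,-1],"slide":[[0,0.04,0.01],[0,0.08,0.018],[0,0.12,0.018],[0,0.16,0.018],[0,0.194,0.018],[0,0.194,0.018],[0.03,0.194,0.018],[0.06,0.194,0.018],[0.08,0.194,0.018],[0.08,0.194,0.018],[0.08,0.194,0.018]],"spin":[0,0,0,-1.7,-1.7,-1.7,-1.7,-1.7,-1.7,-1.7,-1.7]}' 15; python3 - <<'E'
from h import *
go(-.108,-.1045,.012,.03)
im=ctrl.camera('wrist'); cv2.imwrite(f'pics/w11.png',im[:,:,::-1])
E
```

```text
time_s: 11.2
ee_pos: [0.4758, 0.0044, 0.0607]
eef_rot: [-0.082, 1.568, 3.065]
force: [0.5, -0.3, -0.1]
grip_width: 0.0942
t 11.2 stand -0.1089 -0.1051 z 0.0607 slide [ 0.0487 -0.0006 -0.001 ] spin -0.02 grip 0.0942 F [ 0.5 -0.3 -0.1] q6 1.5
```

View pics/w11.png

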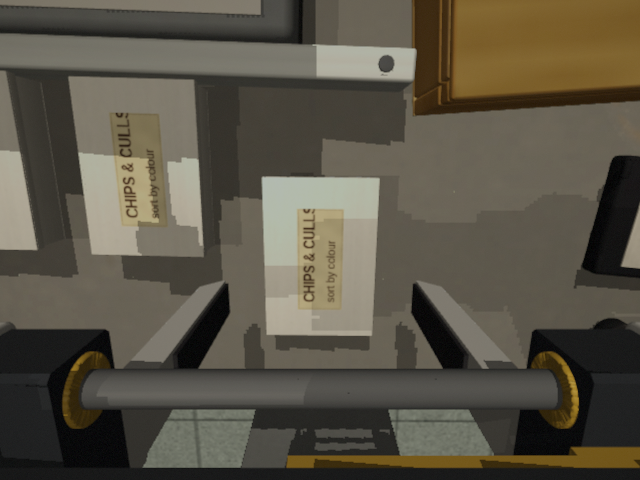

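The tin at (320,256) is centred and aligned with the jaws. The middle tin (right edge at column 205) and the scale are clear. I'll descend and grip.

```bash
python3 -m creep '{"hand":[-1,-1,-1,0,1,1,1,1,1,1,1,1],"slide":[[0.02,0,0],[0.04,0,0],[0.05,0,0],[0.05,0,0],[0.05,0,0],[0.05,0,0],[0.05,0,0],[0.05,0,0],[0.05,0,0],[0.05,0,0],[0.05,0,0],[0.05,0,0]],"spin":[0,0,0,0,0,0,0,0,0,0,0,0]}' 15; python3 -c "
from h import *
go(-.060,-.0995,.012,0)"
```

```text
time_s: 12.25
ee_pos: [0.4769, 0.0042, 0.0125]
eef_rot: [3.092, 1.569, -0.044]
force: [-1.9, 0.3, 7.3]
grip_width: 0.0646
t 12.25 stand -0.1078 -0.1053 z 0.0125 slide [ 0.0005 -0.0044 -0.048 ] spin 1.69 grip 0.0646 F [-1.9  0.3  7.3] q6 1.5
```

```bash
python3 -m creep '{"hand":[1,1,1,1,1,1,1,1,1,1,1],"slide":[[0,-0.002,-0.008],[0,-0.004,-0.016],[0,-0.0045,-0.024],[0,-0.0045,-0.032],[0,-0.0045,-0.038],[0,-0.0045,-0.042],[0,-0.0045,-0.044],[0,-0.0045,-0.046],[0,-0.0045,-0.048],[0,-0.0045,-0.049],[0,-0.0045,-0.049]],"spin":[1,1.7,1.7,1.7,1.7,1.7,1.7,1.7,1.7,1.7,1.7]}' 15; python3 - <<'E'
from h import *
go(-.060,-.0995,.012,0)
im=ctrl.camera('wrist'); cv2.imwrite(f'pics/w12.png',im[:,:,::-1])
E
```

```text
time_s: 13.17
ee_pos: [0.5249, 0.0089, 0.0122]
eef_rot: [0.1, 1.57, -3.066]
force: [-7.5, -0.4, 10.6]
grip_width: 0.0647
t 13.1667 stand -0.0599 -0.0994 z 0.0122 slide [0.0002 0.0001 0.0001] spin -0.0 grip 0.0647 F [-7.5 -0.4 10.6] q6 1.54
```

View pics/w12.png

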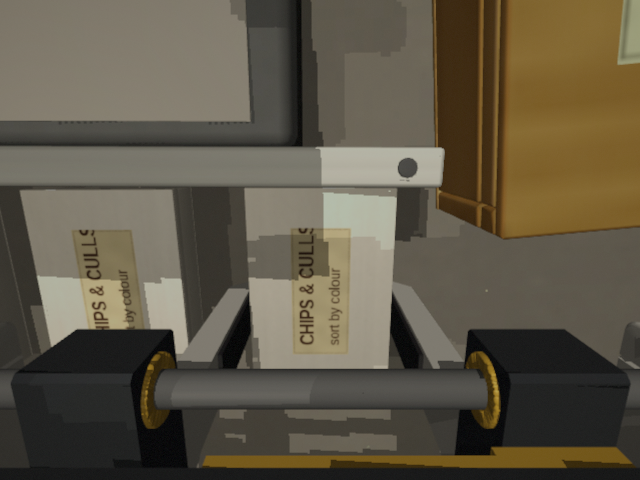

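The right tin's back edge at row 187 is in line with the middle tin at the rail, and the contact force is about 7 N. I'll release partly and retreat towards the robot and up.

```bash
python3 -m creep '{"hand":[1,-0.6,-0.6,-0.6,-0.6,-0.6,-0.6,-0.6,-0.6,-0.6,-0.6,-0.6],"slide":[[0,0,-0.001],[0,0,0],[0,0,0],[0,0,0],[-0.02,0,0],[-0.05,0,0],[-0.09,0,0.01],[-0.13,-0.02,0.02],[-0.16,-0.06,0.02],[-0.18,-0.1,0.02],[-0.18,-0.1,0.02],[-0.18,-0.1,0.02]],"spin":[0,0,0,0,0,0,0,0,0,0,0,0]}' 15; python3 - <<'E'
from h import *
go(-.060,-.0995,.012,0)
np.save('c13.npy',ctrl.calibration('wrist'),allow_pickle=True)
for n in ['wrist','scene']:
    im=ctrl.camera(n); cv2.imwrite(f'pics/{n}13.png',im[:,:,::-1])
E
```

```text
time_s: 14.22
ee_pos: [0.5082, 0.1118, 0.1934]
eef_rot: [-2.901, 1.567, 0.219]
force: [-0.2, 0.1, 0.5]
grip_width: 0.075
t 14.2167 stand -0.0791 0.003 z 0.1934 slide [ 0.1814  0.1027 -0.0182] spin 0.17 grip 0.075 F [-0.2  0.1  0.5] q6 1.74
```

View pics/wrist13.png

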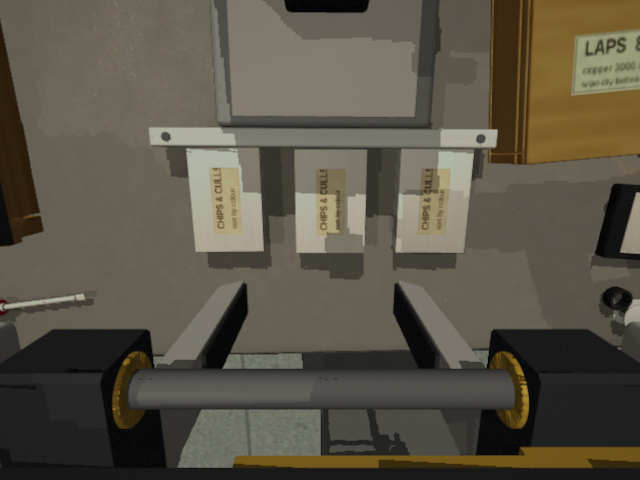

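View pics/scene13.png

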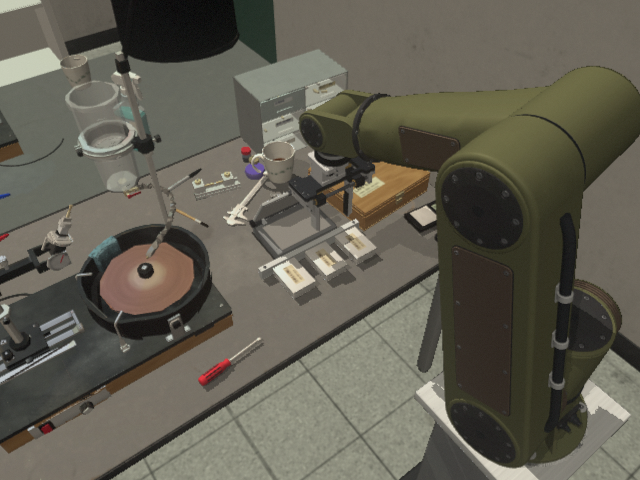

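All three tins stand against the rail with even gaps, in wrist columns 190–262, 295–366 and 396–471. I'll back away to check the lid and everything else unobstructed.

```bash
python3 -m creep '{"hand":[-0.6,-0.6,-0.6,-0.6,-0.6,-0.6,-0.6,-0.6],"slide":[[-0.02,0,0.04],[-0.04,0,0.08],[-0.06,0,0.11],[-0.06,0,0.14],[-0.06,0,0.15],[-0.06,0,0.15],[-0.06,0,0.15],[-0.06,0,0.15]],"spin":[0,0,0,0,0,0,0,0]}'; python3 - <<'E'
from h import *
go(-.060,-.0995,.012,0)
np.save('c14.npy',ctrl.calibration('wrist'),allow_pickle=True)
for n in ['wrist','top']:
    im=ctrl.camera(n); cv2.imwrite(f'pics/{n}14.png',im[:,:,::-1])
a=cv2.imread("pics/wrist14.png")[0:340,130:520]; cv2.imwrite("pics/wz14.png",cv2.resize(a,None,fx=1.7,fy=1.7,interpolation=cv2.INTER_CUBIC))
E
```

```text
time_s: 14.98
ee_pos: [0.3586, 0.1126, 0.2508]
eef_rot: [0.3, 1.569, -2.866]
force: [0.0, 0.3, 0.5]
grip_width: 0.0751
t 14.9833 stand -0.2287 0.0002 z 0.2508 slide [ 0.2386  0.0994 -0.1691] spin -0.06 grip 0.0751 F [0.  0.3 0.5] q6 1.8
```

View pics/wz14.png

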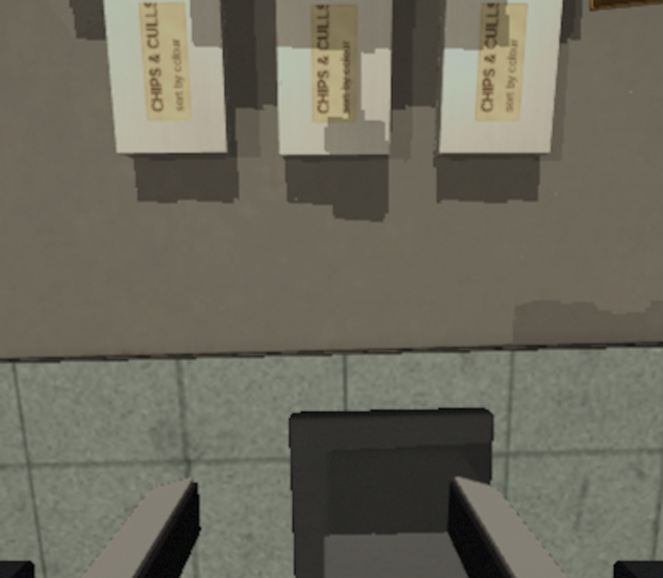

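View pics/top14.png

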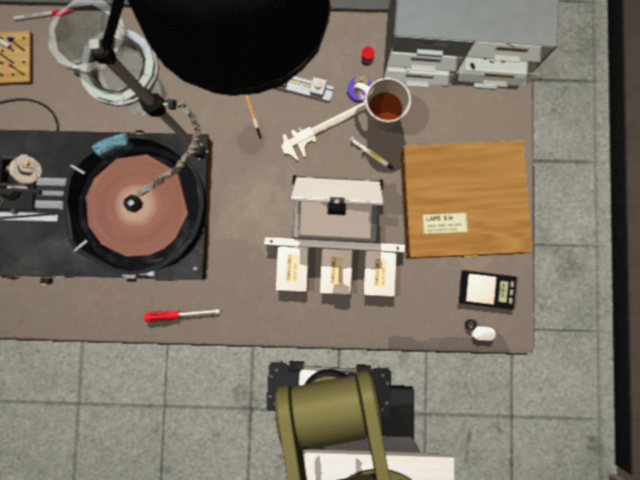

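The top view is unobstructed. The tins are at (292,268), (336,271) and (380,273), the knob at about (337,206), and the scale, loupe and screwdriver are at their original pixels. I'll make the final measurements from it.

```bash
python3 - <<'E'
from h import *
a=cv2.imread("pics/top14.png"); b=cv2.imread("pics/top0.png")
for n,(y0,y1,x0,x1) in dict(scale=(265,315,450,525),loupe=(315,348,460,505),driver=(300,330,135,230)).items(): print(n,cv2.absdiff(a,b)[y0:y1,x0:x1].mean().round(2),(cv2.absdiff(a,b)[y0:y1,x0:x1].max(2)>60).sum())
cv2.imwrite("pics/topz14.png",cv2.resize(a[165:310,255:415],None,fx=4,fy=4,interpolation=cv2.INTER_CUBIC))
E
```

```text
scale 3.3 0
loupe 7.94 0
driver 3.6 0
```

View pics/topz14.png

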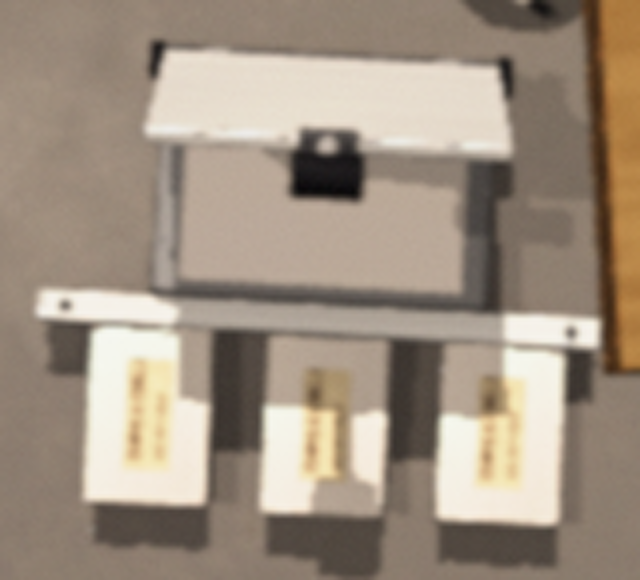

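```bash
python3 - <<'E'
from h import *
t=ctrl.calibration('top'); f=lambda u,v:((u+.5)/4-.5+255,(v+.5)/4-.5+165)
tin(t,[f(90,325),f(213,331),f(207,504),f(84,498)])
tin(t,[f(268,333),f(391,339),f(383,515),f(261,511)])
tin(t,[f(443,343),f(566,350),f(558,525),f(436,519)])
print(st(t,f(37,318),.032),st(t,f(597,348),.032))
print('knob');lid(t,f(327,175),.165,.024)
print('edge');lid(t,f(327,142),.125,.03);lid(t,f(327,147),.125,-.03)
E
```

```text
ctr [-0.0476  0.0879] size 0.066 0.093 yaw 0.022 frontx [-0.0938 -0.094 ]
ctr [-0.0481 -0.007 ] size 0.066 0.094 yaw 0.007 frontx [-0.0947 -0.096 ]
ctr [-0.0484 -0.1006] size 0.066 0.093 yaw 0.001 frontx [-0.0952 -0.0954]
[0.0005 0.1501] [-0.0003 -0.1493]
knob
  ang -1.3921102190957397
  ang 1.0521611721721789
edge
  ang -1.4465124192644974
  ang 1.0631531301369719
  ang -1.3617138361679892
  ang 1.1031088904334394
```

Everything is within limits: the lid reads about 1.05 rad, tin spacings are 95 and 94 mm, x is about -0.048 and yaw is at most 0.02. I'll hand in.

```bash
python3 -c "
from station import ctrl
print(ctrl.hand_in())"
```

```text
the job is handed in; nothing more can be done
None
```

I raised the lid to about 60 degrees by pinching the knob's ends. I then gripped each stray tin across its width, squared it, pushed it flush to the rail and backed the arm clear. The job was handed in at about 15 s of the 54 s allowed; no verdict was reported.

What the last checks showed, all from the top camera after retreating:

- **Lid:** the knob gives 1.05 rad, inside the 0.942–1.152 band. The lid's front edge gives 1.06–1.10, which is less exact but still in range. Wrist readings just after release were 1.03–1.07.
- **Tins:** all three centres are about 48 mm from the rail face (limit 54 mm) and square within about 0.02 rad.
- **Spacing:** the left and right tins are about 95 and 94 mm from the middle one, so the gaps are about 30 mm.
- **Scale, screwdriver and loupe:** each looks the same as in the first top image, with no sign of movement.

No check failed. The small disagreements between views, 1–3 mm and a few hundredths of a radian, fit the camera calibration and how precisely I could read pixels.

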